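# Move three watch movements on one station each

## Robot

A 6-joint arm with a two-finger parallel gripper is mounted at the origin on the work surface. World frame = base frame: x ahead of the robot, y to its left, z up, the work surface at z = 0. Lengths are in m, angles in degrees, forces in N, time in s.
With the tool pointing down it reaches from about 0.3 to 0.75 m from the base axis. Payload 8.5 kg.
Tool frame: the origin (TCP) lies at the very end of the fingers, on their centre line; the grasp point (between the pads) lies arm.grasp_offset behind it (arm.grasp_offset is the distance from the TCP to the grasp point, in m); z points along the fingers, y is the direction in which the jaws open and shut (so a half turn about z gives the same grasp; the last joint's range is limited). The gripper opens to 85 mm and grips with 20 to 120 N. Pads are 22 mm wide; open, the fingers measure 114 mm over their backs; the gripper's body (76 mm by 85 mm) begins 54 mm behind the grasp point. The pads swing forward as they close: fully open they stand 13 mm farther back than shut.
Start: joints at [-77.825, 21.807, 74.336, -0, 83.858, -12.336], TCP at [0.228, -0.5, 0.231] pointing down, gripper open.
Joint ranges: [-178.18, 178.18], [-50.72, 133.34], [12.68, 142.11], [-81.47, 261.47], [9.98, 163.14], [-165.26, 165.26]. Speed limits (degrees/s): [136.94, 136.94, 180, 180, 180, 180].

## Interface

Orientations are given as a 3x3 rotation matrix whose columns are the frame's x, y, z axes.
In Python, from plant import arm gives the robot as it stands. The module is installed in compiled form; this text tells all that it offers.
- The arm moves only by the shell command python3 -m handwheel 'ROWS' [FORCE]. ROWS is JSON, one flat list of numbers, 7 for each row, row after row: the shift along the tool's x, y, z in cm, then the turn, a rotation vector about the tool's x, y, z in degrees, then the closure, from 0 (fully open) to 1 (shut). In form: [tx, ty, tz, ax, ay, az, hand, tx, ty, tz, ax, ay, az, hand, ...]. A call has 1 to 20 rows; each row shifts and turns the pose as measured when the row begins, along the tool's axes as they then stand; what a row does not reach is not made up. A row lasts 1/12 s, in which the tool goes at most 41.7 mm and 7.16 degrees, less where a joint would pass 70% of its speed; a pose out of reach is approached as far as the arm can. A call with a gripper value outside its range is refused whole. The fingers move at their own pace and stop on an object; FORCE is the grip in N (left out, the last holds). Time passes only in rows, so rows that do not move let the fingers close. It gives the time, the measured TCP pose, the force and the opening at its end, in the units of the state.
- arm.get_obs(): the state, without advancing time (a new reading comes with each control period).
- arm.read_camera(name): name is "scene" or "top" or "wrist"; returns a dict with "img" (384x512x3 uint8, red, green, blue), "fx", "fy", "cx", "cy" (pixels), "D" ([k1, k2, p1, p2, k3] as OpenCV has them; the pictures are not rectified), "T" (4x4, takes a point from camera to world coordinates). Camera axes: x right, y up, looking along -z (the intrinsics and any distortion apply to the point x, -y, -z); pixel columns grow to the right and rows downward; lengths in m; the calibration is good to about 2 mm. A picture is of the moment at which its call begins. There is no depth.
- arm.sign_off(): hands the job in, once; it reports no verdict.
The state is a dict: "time": time; "joint_positions": joint angles; "qd": joint speeds; "tau": joint torques, N m; "position": TCP position; "tool_rot": TCP orientation; "force": force on the tool from outside, world axes, zero at the start; "moment": the same for the moment, N m; "opening": opening from 0.0 (shut) to 1.0 (fully open).
Only numpy, scipy, OpenCV 4.12 (cv2) and the standard library are available. Lean on these libraries where they do the work, as an engineer would, in place of code of your own. Each camera call takes 0.05 s, during which the arm holds its last target.

## Task

Each of the three watch movements goes on to its next station: the blue holder, now timed, from the timing stand to the wooden hand-fitting turntable; the yellow holder, its dial and hands on, from the turntable into the big pocket of the white tray; and the red holder from that pocket onto the timing stand, pressed straight down past its sprung balls until it clicks fully home. All three places are taken, but the cork pad is free to park one holder on the way; set them down upright and gently, never dropped and never on the bare bench top, and leave the loupe and the tweezers where they lie.

Things in the scene. Friction and masses are not known exactly. Their poses are not given: they have to be found in the camera images.
- holder_blue: watch movement in a round holder: a bright blue ring with a brass-coloured movement in its top. Diameter 50, height 42 mm, 0.12 kg. Origin: centre of the underside, z up. From 22 to 42 mm up it is a plain straight ring, diameter 50 (grip here); below is a steel foot, diameter 44 with a groove, tapering to 32 at the bottom. Starts upright and clicked into the timing stand (8 N to pull out).
- holder_yellow: watch movement in a round holder: a yellow ring with a white dial and black hands in its top. Diameter 50, height 42 mm, 0.12 kg. Origin: centre of the underside, z up. From 22 to 42 mm up it is a plain straight ring, diameter 50 (grip here); below is a steel foot, diameter 44 with a groove, tapering to 32 at the bottom. Starts upright in the recess of the turntable.
- holder_red: watch movement in a round holder: a red ring with a silver-grey movement in its top. Diameter 50, height 42 mm, 0.12 kg. Origin: centre of the underside, z up. From 22 to 42 mm up it is a plain straight ring, diameter 50 (grip here); below is a steel foot, diameter 44 with a groove, tapering to 32 at the bottom. Starts upright in the round pocket of the white tray.
- timing_stand: fixed stand: grey foot 96 x 80 mm; round silvery head, its rim (diameter 73) 54.5 mm above the bench and the highest part. It is an open nest: flared mouth 58 wide, bore 47, 4 steel balls sprung in from its wall. Origin on the bench under the nest, z up. Nest floor 34 mm up: a holder fully home has its origin there; one only laid in sits on the balls 7 mm higher and needs an 8 N push to snap home.
- turntable: hand-fitting turntable, fixed (does not turn here): wooden disc, diameter 80 mm, on a black foot of diameter 88, with a dark round recess of diameter 58, 5 mm deep. Origin on the bench under its centre, z up. The recess floor, where a holder stands, is 18 mm above the origin, the rim 23 mm.
- tray: fixed white tray 130 x 92 mm, 14 mm high: one big round pocket, diameter 62, 10 mm deep, and beside it six small movements fixed in two rows. Origin on the bench under the big pocket's centre, z up; the tray reaches 85 mm along its +x (small movements), 45 along -x, 46 either side in y. Pocket floor, where a holder stands, 4 mm above the origin.
- pad: free round cork pad, fixed to the bench, diameter 82 mm on a wooden base of 86 mm. Origin on the bench under its centre, z up. Its flat top is 8 mm above the origin.
- loupe: watchmaker's eyeglass of pale wood with a black band, standing upright: diameter 36, height 33 mm, 0.04 kg. Origin at the centre of its underside. Not to be moved.
- tweezers: steel tweezers lying flat on the bench, 128 mm long along their x, 10 mm wide, 8 mm high, 0.03 kg. Origin at the middle of the underside. Not to be moved.

How it is judged:
By the outcome, as a careful person would: the job done as asked, in the order asked, and still so for the second after the job is handed in, with the robot touching nothing.
It also fails if it takes over 96 s, if anything falls off the work surface, if the arm or the gripper's body presses on something with over 40 N, if the wrist force passes 120 N, or if a joint passes its speed limit or range.

## Working session

There is one attempt and no reset: what is moved stays moved. The work goes in short steps, Python scripts to look and compute and a shell command to move; the robot and the scene stay as the last step left them, time stands still between calls to the robot, and variables do not carry over. Pictures are saved under pics/ and viewed, and the job is handed in when it is done.

```bash
mkdir -p pics; ls
python3 - <<'E'
from plant import arm
import cv2,numpy as np
o=arm.get_obs()
for k in o: print(k,np.round(o[k],4).tolist())
print(arm.grasp_offset)
for n in("scene","top","wrist"):
    c=arm.read_camera(n); cv2.imwrite(f"pics/{n}0.png",c["img"][...,::-1])
    print(n,c["fx"],c["fy"],c["cx"],c["cy"],c["D"]);print(np.round(c["T"],4))
E
```

```text
pics
time 0.0
joint_positions [-77.8237, 21.8418, 74.3858, 0.0003, 83.8566, -12.3366]
qd [0.1069, 0.005, -0.0204, -0.0653, -0.1047, 0.0288]
tau [0.0014, -44.8457, -23.127, -0.0001, 0.0048, -0.0]
position [0.2281, -0.5001, 0.2307]
tool_rot [[0.9099, 0.4149, -0.0003], [0.4149, -0.9099, 0.0014], [0.0003, -0.0014, -1.0]]
force [1.1097, 0.7256, -1.4456]
moment [-0.0495, 0.0075, 0.0055]
opening 1.0008
0.0187
scene 395.67378597994883 395.67378597994883 255.8910138691534 188.0951151476208 [-0.05485169  0.          0.          0.          0.        ]
[[ 0.7666 -0.3707  0.5243  1.0507]
 [ 0.6419  0.4197 -0.6418 -0.6761]
 [ 0.0179  0.8286  0.5596  0.6778]
 [ 0.      0.      0.      1.    ]]
top 357.0675899007304 357.0675899007304 251.6713855509296 189.01337812536104 [0.03687591 0.         0.         0.         0.        ]
[[ 0.019   0.9969 -0.0758  0.4369]
 [-0.9998  0.0185 -0.008   0.0043]
 [-0.0066  0.0759  0.9971  0.8016]
 [ 0.      0.      0.      1.    ]]
wrist 331.8273887243519 331.8273887243519 257.42057357578057 191.35528091047587 [-0.03533418  0.          0.          0.          0.        ]
[[ 4.136e-01  8.735e-01  2.569e-01  2.935e-01]
 [-9.105e-01  3.971e-01  1.158e-01 -4.701e-01]
 [-9.000e-04 -2.818e-01  9.595e-01  3.747e-01]
 [ 0.000e+00  0.000e+00  0.000e+00  1.000e+00]]
```

View pics/scene0.png

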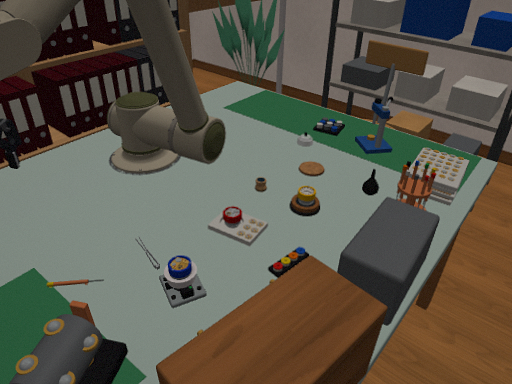

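View pics/top0.png

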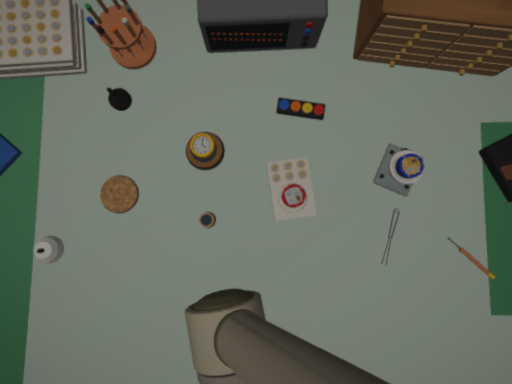

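View pics/wrist0.png

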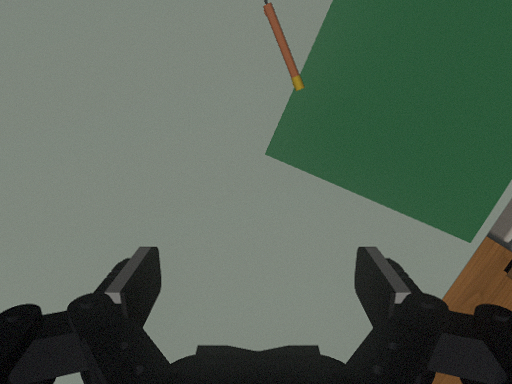

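Run:
```python
import cv2
t=cv2.imread("pics/top0.png");s=cv2.imread("pics/scene0.png")
cv2.imwrite("pics/t1.png",cv2.resize(t[125:235,90:240],None,fx=5,fy=5,interpolation=cv2.INTER_CUBIC))
cv2.imwrite("pics/t2.png",cv2.resize(t[135:245,265:425],None,fx=5,fy=5,interpolation=cv2.INTER_CUBIC))
cv2.imwrite("pics/s1.png",cv2.resize(s[150:310,150:340],None,fx=4.2,fy=3.75*1.12,interpolation=cv2.INTER_CUBIC)[:600])
```

```text
(no output)
```

View pics/t1.png

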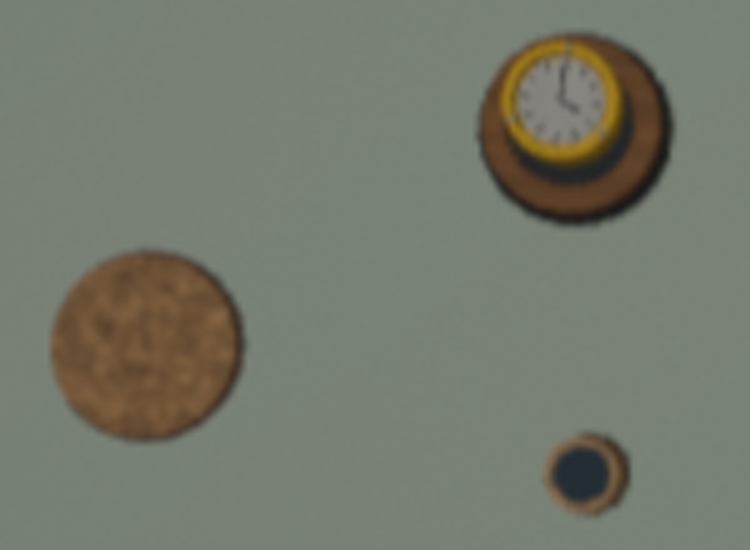

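View pics/t2.png

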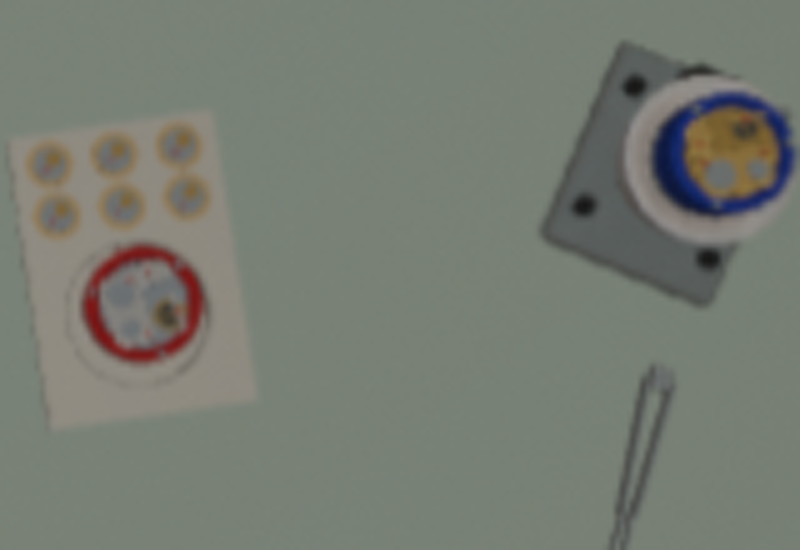

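View pics/s1.png

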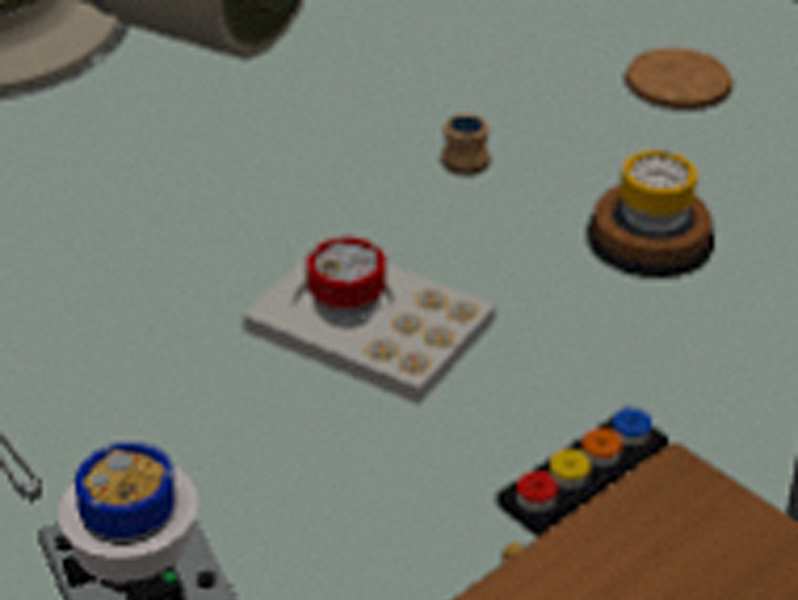

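```bash
cat > h.py <<'E'
import cv2,numpy as np
from plant import arm
def ray(c,uv):
    K=np.array([[c["fx"],0,c["cx"]],[0,c["fy"],c["cy"]],[0,0,1]])
    p=cv2.undistortPoints(np.array([[uv]],float),K,np.array(c["D"]))[0,0]
    T=np.array(c["T"]);d=T[:3,:3]@np.array([p[0],-p[1],-1]);return T[:3,3],d/np.linalg.norm(d)
def plane(c,uv,z):
    o,d=ray(c,uv);return o+d*(z-o[2])/d[2]
def tri(rs):
    A=np.zeros((3,3));b=np.zeros(3)
    for o,d in rs:
        M=np.eye(3)-np.outer(d,d);A+=M;b+=M@o
    x=np.linalg.solve(A,b)
    return x,[float(np.linalg.norm(np.cross(x-o,d)))for o,d in rs]
def proj(c,X):
    K=np.array([[c["fx"],0,c["cx"]],[0,c["fy"],c["cy"]],[0,0,1]])
    T=np.linalg.inv(np.array(c["T"]));X=np.atleast_2d(X)@T[:3,:3].T+T[:3,3]
    X=X*[1,-1,-1];return cv2.projectPoints(X,np.zeros(3),np.zeros(3),K,np.array(c["D"]))[0][:,0]
E
python3 - <<'E'
from h import *
t=arm.read_camera("top");s=arm.read_camera("scene")
for n,a,b in [("yel",(202.1,144.5),(306.8,190.9)),("blue",(411.1,165.3),(179.7,262.3)),("red",(293.7,195.3),(232.3,212.0)),("pad",(119.3,193.9),(311.6,168.2))]:
    x,e=tri([ray(t,a),ray(s,b)]);print(n,np.round(x,4),np.round(e,4))
for n,a,z in [("yel",(202.1,144.5),.06),("table",(204.7,149.9),.023),("red",(293.7,195.3),.046),("pocket",(292.7,197.5),.014),("blue",(411.1,165.3),.076),("stand",(407.1,166.9),.0545),("pad",(119.3,193.9),.008),("loupe",(206.5,219.5),.03),("twz1",(396.3,209.9),.004),("twz2",(384,264),.004)]:
    print(n,np.round(plane(t,a,z),4))
# tray direction: small movement rows: mid far pair vs pocket
p=plane(t,(265+113/5,135+152/5),.014);q=plane(t,(292.7,197.5),.014);print("trayx",np.degrees(np.arctan2(*(p-q)[[1,0]])))
E
```

```text
yel [0.5856 0.1167 0.0588] [0.0003 0.0003]
blue [ 0.5467 -0.3105  0.0777] [0.0011 0.0011]
red [ 0.4833 -0.0782  0.0457] [0.0009 0.0009]
pad [0.482  0.3066 0.0047] [0.0013 0.0013]
yel [0.5851 0.1163 0.06  ]
table [0.5806 0.1158 0.023 ]
red [ 0.4826 -0.0788  0.046 ]
pocket [ 0.4796 -0.0802  0.014 ]
blue [ 0.5462 -0.3121  0.076 ]
stand [ 0.5459 -0.3132  0.0545]
pad [0.4808 0.3044 0.008 ]
loupe [0.4279 0.1065 0.03  ]
twz1 [ 0.4571 -0.3099  0.004 ]
twz2 [ 0.3385 -0.2816  0.004 ]
trayx 9.615469090611715
```

```bash
python3 -m handwheel '[0,0,0,0,0,6.1,0, 0,0,0,0,0,6.1,0, 0,0,0,0,0,6.1,0, 0,0,0,0,0,6.1,0, 0,0,0,0,0,0,0]' 60
```

```text
time: 0.67
position: [0.2281, -0.5, 0.2303]
tool_rot: [[1.0, -0.017, -0.0], [-0.017, -1.0, 0.002], [-0.001, -0.002, -1.0]]
force: [-0.3, 0.4, 0.1]
opening: 0.999
```

```bash
python3 -m handwheel '[2,-3.4,0,0,0,0,0, 2,-3.4,0,0,0,0,0, 2,-3.4,0,0,0,0,0, 2,-3.4,0,0,0,0,0, 2,-3.4,0,0,0,0,0, 2,-3.4,0,0,0,0,0, 2,-3.4,0,0,0,0,0, 2,-3.4,0,0,0,0,0, 2,-3.4,0,0,0,0,0, 2,-3.4,0,0,0,0,0, 2,-3.4,0,0,0,0,0, 2,-3.4,0,0,0,0,0]'
```

```text
time: 1.67
position: [0.4738, -0.0799, 0.2298]
tool_rot: [[1.0, 0.014, 0.0], [0.014, -1.0, 0.001], [0.0, -0.001, -1.0]]
force: [1.2, -0.1, 0.7]
opening: 1.0
```

```bash
cat > look.py <<'E'
import sys;from h import *
import pickle
c=arm.read_camera("wrist");pickle.dump(c,open(f"pics/{sys.argv[1]}.pkl","wb"))
cv2.imwrite(f"pics/{sys.argv[1]}.png",cv2.resize(c["img"][...,::-1],(768,576),interpolation=cv2.INTER_CUBIC))
E
python3 look.py w1
```

```text
(no output)
```

View pics/w1.png

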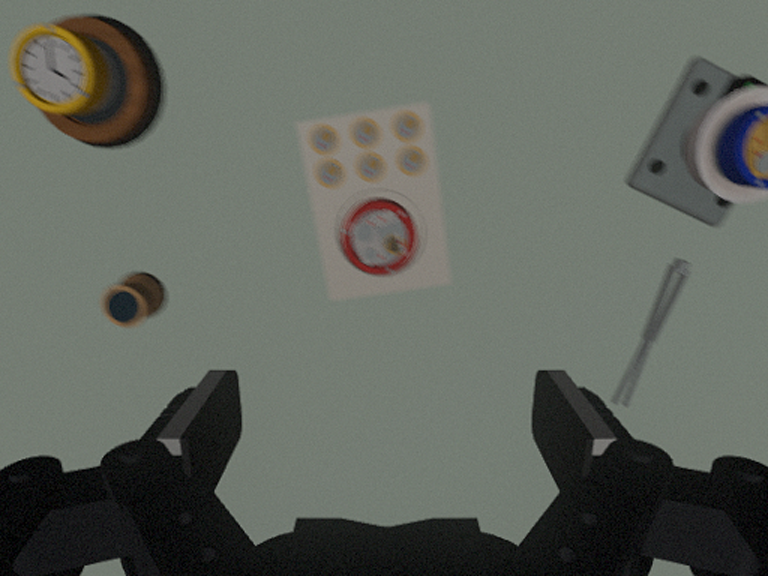

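```bash
python3 -m handwheel '[2,-3.4,0,0,0,0,0, 2,-3.4,0,0,0,0,0, 2,-3.4,0,0,0,0,0, 2,-3.4,0,0,0,0,0, 2,-3.4,0,0,0,0,0, 1.1,-1.8,0,0,0,0,0, 0,0,0,0,0,0,0, 0,0,0,0,0,0,0]'; python3 look.py w2
```

```text
time: 2.38
position: [0.5834, 0.1257, 0.2291]
tool_rot: [[0.999, 0.054, 0.001], [0.054, -0.999, 0.003], [0.001, -0.003, -1.0]]
force: [0.2, 0.2, -0.0]
opening: 1.0
```

View pics/w2.png

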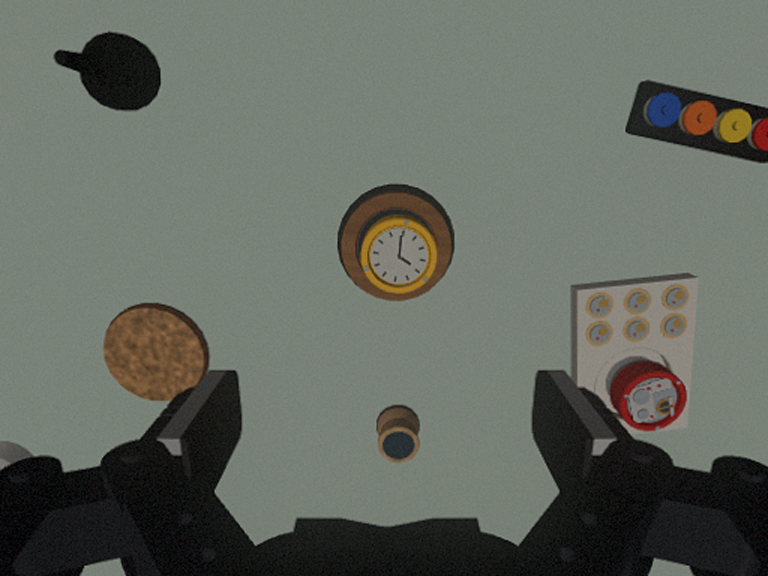

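Run:
```python
from h import *
import pickle
c=pickle.load(open("pics/w2.pkl","rb"));t=arm.read_camera("top")
print(np.round(c["T"],4))
for n,w,a,z in [("yel",(265.3,169),(202.1,144.5),.06),("table",(264.3,163),(204.7,149.9),.023),("red",(433,264.5),(293.7,195.3),.046),("pad",(103.7,234.5),(119.3,193.9),.008)]:
    print(n,np.round(plane(c,w,z),4),np.round(tri([ray(c,w),ray(t,a)])[0],4))
print(np.round(arm.get_obs()["position"],4))
```

```text
[[ 0.0523  0.9585  0.2803  0.6549]
 [-0.9986  0.051   0.0122  0.1297]
 [-0.0026 -0.2805  0.9598  0.3731]
 [ 0.      0.      0.      1.    ]]
yel [0.5863 0.1193 0.06  ] [0.5857 0.1181 0.055 ]
table [0.5847 0.1196 0.023 ] [0.5825 0.1184 0.0105]
red [ 0.4852 -0.0735  0.046 ] [ 0.4823 -0.0787  0.039 ]
pad [0.4844 0.307  0.008 ] [0.4815 0.3084 0.0018]
[0.583  0.1245 0.2293]
```

```bash
python3 -m handwheel '[0,0,2,0,0,3,0, 0.3,0.65,3.5,0,0,0,0, 0,0,3.5,0,0,0,0, 0,0,3,0,0,0,0, 0,0,0,0,0,0,0, 0,0,0,0,0,0,0]'; python3 look.py w3
```

```text
time: 2.98
position: [0.5863, 0.1103, 0.11]
tool_rot: [[1.0, -0.007, 0.009], [-0.007, -1.0, 0.002], [0.009, -0.002, -1.0]]
force: [0.8, 0.7, 0.7]
opening: 0.997
```

View pics/w3.png

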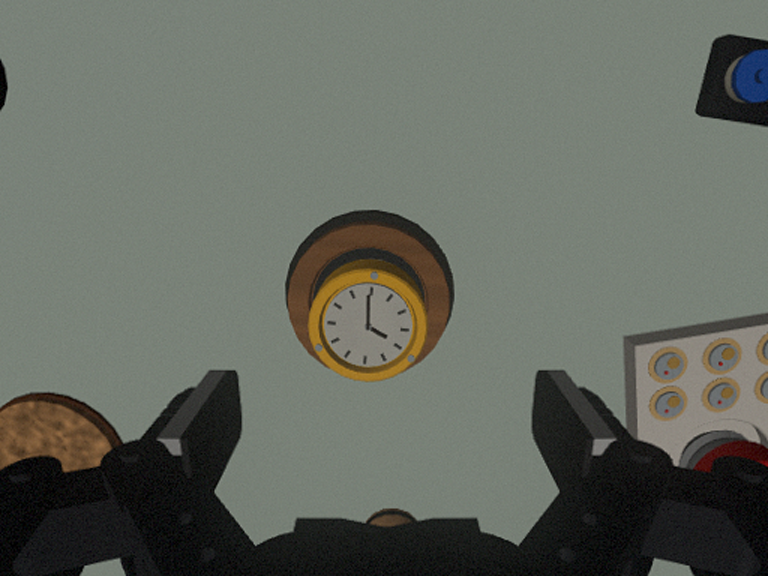

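Run:
```python
from h import *
import pickle
c=pickle.load(open("pics/w3.pkl","rb"));t=arm.read_camera("top")
for n,w,z in [("yel",(245.1,215.3),.06)]:
    print(n,np.round(plane(c,w,z),4),np.round(tri([ray(c,w),ray(t,(202.1,144.5))])[0],4))
o=arm.get_obs();print(np.round(o["position"],4),np.round(o["tool_rot"],3).tolist())
# where does grasp pt project
print(proj(c,np.array([o["position"][0],o["position"][1],.06]))*1.5)
```

```text
yel [0.5861 0.1186 0.06  ] [0.5854 0.1177 0.0576]
[0.5867 0.1107 0.1109] [[1.0, -0.007, 0.011], [-0.007, -1.0, 0.002], [0.011, -0.002, -1.0]]
[[386.877787   321.29106294]]
```

```bash
python3 -m handwheel '[0,-0.7,0,0,-0.6,-0.4,0, 0,0,0,0,0,0,0, 0,0,2,0,0,0,0, 0,0,0,0,0,0,0]'
python3 - <<'E'
from plant import arm
import numpy as np
o=arm.get_obs();print(np.round(o["position"],4),np.round(o["tool_rot"],3).tolist(),np.round(o["force"],1))
E
```

```text
time: 3.42
position: [0.5898, 0.1183, 0.0977]
tool_rot: [[1.0, 0.001, 0.011], [0.001, -1.0, 0.002], [0.011, -0.002, -1.0]]
force: [0.4, 0.1, -0.8]
opening: 0.998
[0.5898 0.1183 0.0977] [[1.0, 0.001, 0.011], [0.001, -1.0, 0.002], [0.011, -0.002, -1.0]] [ 0.4  0.1 -0.8]
```

```bash
python3 -m handwheel '[-0.3,0,2,0,-0.6,0,0, 0,0,1.5,0,0,0,0, 0,0,1,0,0,0,0, 0,0,0,0,0,0,0, 0,0,0,0,0,0,0]'
```

```text
time: 3.83
position: [0.5906, 0.1195, 0.0585]
tool_rot: [[1.0, 0.003, 0.011], [0.003, -1.0, 0.002], [0.011, -0.002, -1.0]]
force: [0.6, -0.3, 0.3]
opening: 0.999
```

```bash
python3 -m handwheel '[-0.6,0.1,0.7,0,-1.5,0,0, 0,0,0.5,0,0,0,0, 0,0,0,0,0,0,0, 0,0,0,0,0,0,0]'
```

```text
time: 4.17
position: [0.5853, 0.1185, 0.0483]
tool_rot: [[1.0, 0.004, -0.013], [0.004, -1.0, 0.002], [-0.013, -0.002, -1.0]]
force: [1.1, -0.5, 0.3]
opening: 1.002
```

```bash
python3 -m handwheel '[0,0,0.6,0,0.7,0,0, 0,0,0,0,0,0,0, 0,0,0,0,0,0,1, 0,0,0,0,0,0,1, 0,0,0,0,0,0,1, 0,0,0,0,0,0,1, 0,0,0,0,0,0,1, 0,0,0,0,0,0,1]' 40;python3 look.py w4
```

```text
time: 4.83
position: [0.5863, 0.1184, 0.0443]
tool_rot: [[1.0, 0.004, 0.001], [0.004, -1.0, 0.002], [0.001, -0.002, -1.0]]
force: [0.1, 0.5, -0.9]
opening: 0.566
```

View pics/w4.png

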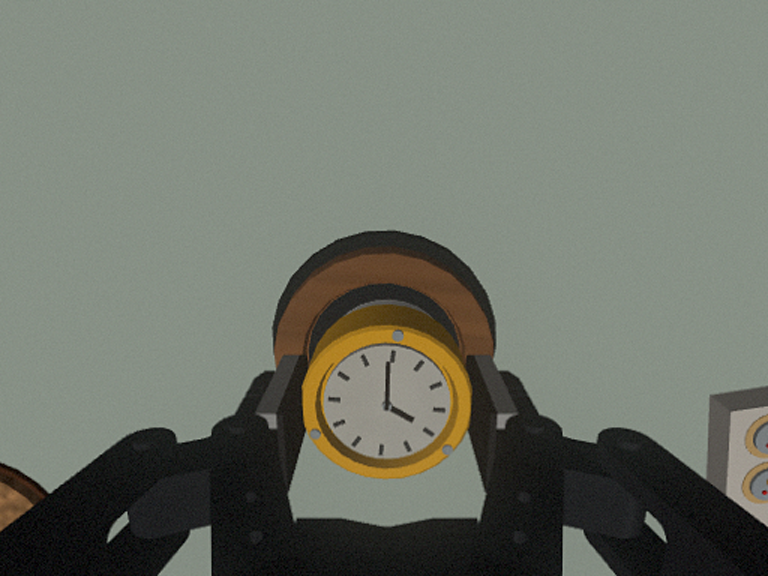

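```bash
python3 -m handwheel '[0,0,-1,0,0,0,1, 0,0,-2,0,0,0,1, 0,0,-2.5,0,0,0,1, -1.5,-2.7,-0.5,0,0,0,1, -1.5,-2.7,0,0,0,0,1, -1.5,-2.7,0,0,0,0,1, -1.5,-2.7,0,0,0,0,1, -1.5,-2.7,0,0,0,0,1, -1.5,-2.7,0,0,0,0,1, -1,-1.8,0,0,0,0,1, 0,0,0,0,0,0,1, 0,0,0,0,0,0,1]'; python3 look.py w5
```

```text
time: 5.88
position: [0.482, 0.305, 0.1147]
tool_rot: [[1.0, 0.001, 0.005], [0.001, -1.0, 0.004], [0.005, -0.004, -1.0]]
force: [-0.2, -1.0, -1.4]
opening: 0.568
```

View pics/w5.png

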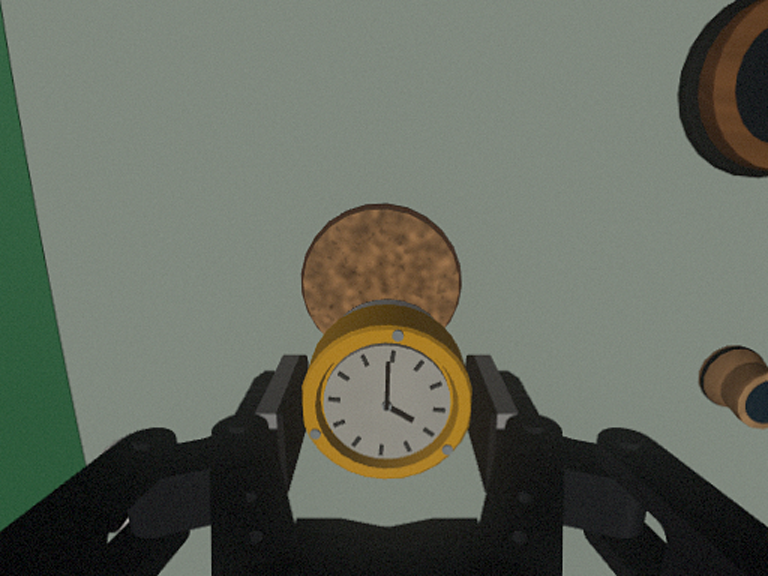

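Run:
```python
from h import *
import pickle
c=pickle.load(open("pics/w5.pkl","rb"));t=arm.read_camera("top")
w=(254,184.5)
print(np.round(plane(c,w,.008),4),np.round(plane(c,(254,136.5),.008),4),np.round(tri([ray(c,w),ray(t,(119.3,193.9))])[0],4))
o=arm.get_obs();print(np.round(o["position"],4),np.round(o["tool_rot"],3).tolist())
print(np.round(plane(c,(387/1.5,403/1.5),o["position"][2]+.0157),4))
```

```text
[0.4863 0.3086 0.008 ] [0.5237 0.3085 0.008 ] [ 0.4821  0.3093 -0.006 ]
[0.4826 0.3041 0.1146] [[1.0, -0.001, 0.005], [-0.001, -1.0, 0.004], [0.005, -0.004, -1.0]]
[0.4811 0.3053 0.1303]
```

```bash
python3 -m handwheel '[0,-0.3,2.5,0,0,0,1, 0,0,2.5,0,0,0,1, 0,0,1.5,0,0,0,1, 0,0,0.5,0,0,0,1, 0,0,0,0,0,0,1, 0,0,0,0,0,0,1]'
```

```text
time: 6.48
position: [0.4884, 0.3025, 0.0444]
tool_rot: [[1.0, -0.009, 0.01], [-0.009, -1.0, 0.005], [0.01, -0.005, -1.0]]
force: [-0.3, 0.4, -0.9]
opening: 0.564
```

```bash
python3 -m handwheel '[-0.4,-0.3,0.4,0,-1,-0.5,1, 0,0,0,0,0,0,1, 0,0,0,0,0,0,1]'
```

```text
time: 6.73
position: [0.4858, 0.3055, 0.0425]
tool_rot: [[1.0, -0.001, -0.005], [-0.001, -1.0, 0.006], [-0.005, -0.006, -1.0]]
force: [0.3, 0.3, -1.4]
opening: 0.565
```

```bash
python3 -m handwheel '[0,0,0.6,0.3,0.3,0,1, 0,0,0,0,0,0,1, 0,0,0,0,0,0,1]';python3 -m handwheel '[0,0,0.3,0,0,0,1, 0,0,0,0,0,0,1]'
```

```text
time: 6.98
position: [0.4863, 0.3059, 0.0372]
tool_rot: [[1.0, -0.0, 0.003], [-0.0, -1.0, 0.013], [0.003, -0.013, -1.0]]
force: [0.2, 0.1, -0.7]
opening: 0.565
time: 7.15
position: [0.4865, 0.3061, 0.0345]
tool_rot: [[1.0, -0.0, 0.004], [-0.0, -1.0, 0.013], [0.004, -0.013, -1.0]]
force: [0.2, 0.2, -1.0]
opening: 0.564
```

```bash
python3 -m handwheel '[0,0,0.15,-0.7,0,0,1, 0,0,0,0,0,0,1]';python3 -m handwheel '[0,0,0.2,0,0,0,1, 0,0,0,0,0,0,1]'
```

```text
time: 7.32
position: [0.487, 0.3064, 0.0344]
tool_rot: [[1.0, -0.001, 0.006], [-0.001, -1.0, 0.001], [0.006, -0.001, -1.0]]
force: [-0.2, 0.2, -1.5]
opening: 0.565
time: 7.48
position: [0.4878, 0.3067, 0.0345]
tool_rot: [[1.0, -0.0, 0.009], [-0.0, -1.0, 0.001], [0.009, -0.001, -1.0]]
force: [-1.0, 0.2, -1.4]
opening: 0.566
```

```bash
python3 -m handwheel '[0,0,0.4,0,-0.5,0,1, 0,0,0,0,0,0,1]';python3 - <<'E'
from h import *
print(arm.get_obs()["force"])
s=arm.read_camera("scene")["img"][...,::-1]
cv2.imwrite("pics/s2.png",cv2.resize(s[110:210,250:380],None,fx=6,fy=6,interpolation=cv2.INTER_CUBIC))
E
```

```text
time: 7.65
position: [0.4891, 0.307, 0.035]
tool_rot: [[1.0, 0.001, 0.005], [0.001, -1.0, 0.002], [0.005, -0.002, -1.0]]
force: [-0.5, 0.3, -1.9]
opening: 0.564
[-0.52993564  0.33073318 -1.89342822]
```

View pics/s2.png

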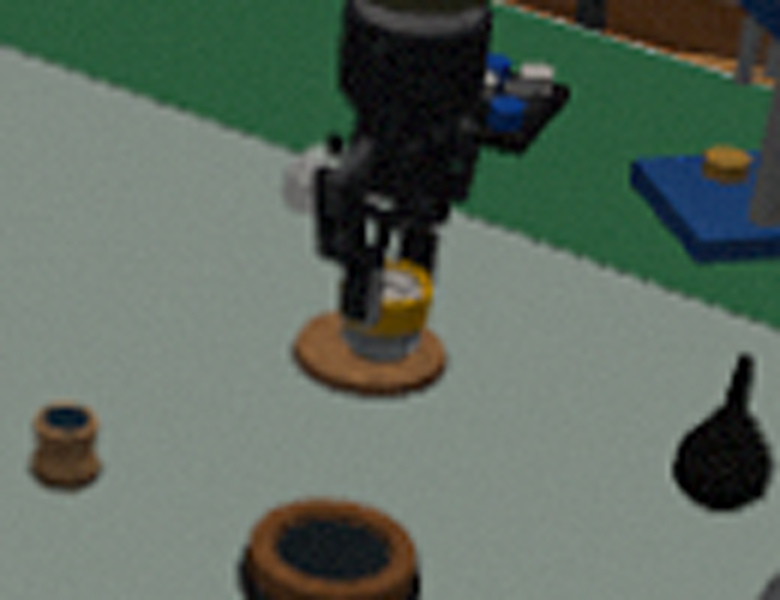

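```bash
python3 -m handwheel '[-0.3,0,0.6,0,0,0,1]';python3 -m handwheel '[-0.3,0,0.6,0,0,0,1]'
```

```text
time: 7.78
position: [0.4897, 0.3074, 0.0335]
tool_rot: [[1.0, 0.001, 0.015], [0.001, -1.0, 0.003], [0.015, -0.003, -1.0]]
force: [-1.2, -2.7, 49.9]
opening: 0.566
time: 7.87
position: [0.4901, 0.3074, 0.0329]
tool_rot: [[1.0, 0.002, 0.026], [0.002, -1.0, 0.004], [0.026, -0.004, -1.0]]
force: [-10.5, -14.5, 62.5]
opening: 0.565
```

```bash
python3 -m handwheel '[0,0,-0.1,0,-1.3,0,1, 0,0,0,0,0,0,1]'
```

```text
time: 8.03
position: [0.4914, 0.3074, 0.0365]
tool_rot: [[1.0, 0.002, 0.008], [0.002, -1.0, 0.005], [0.008, -0.005, -1.0]]
force: [1.0, -0.3, -2.3]
opening: 0.563
```

```bash
python3 -m handwheel '[-0.3,0,0.25,0,-0.5,0,1]'; python3 -m handwheel '[0,0,0.1,0,0,0,1]'
```

```text
time: 8.12
position: [0.4885, 0.3074, 0.0338]
tool_rot: [[1.0, 0.002, 0.0], [0.002, -1.0, 0.006], [0.0, -0.006, -1.0]]
force: [0.2, 0.0, -2.5]
opening: 0.566
time: 8.2
position: [0.4881, 0.3074, 0.0331]
tool_rot: [[1.0, 0.002, -0.0], [0.002, -1.0, 0.005], [-0.0, -0.005, -1.0]]
force: [-7.0, -3.6, 25.3]
opening: 0.568
```

```bash
python3 -m handwheel '[0,0,0,0,0,0,0.3, 0,0,0,0,0,0,0.1, 0,0,0,0,0,0,0, 0,0,0,0,0,0,0, 0,0,0,0,0,0,0]'; python3 look.py w6
```

```text
time: 8.62
position: [0.4857, 0.3072, 0.0294]
tool_rot: [[1.0, 0.002, -0.007], [0.002, -1.0, 0.003], [-0.007, -0.003, -1.0]]
force: [-1.0, -0.0, -0.0]
opening: 1.005
```

View pics/w6.png

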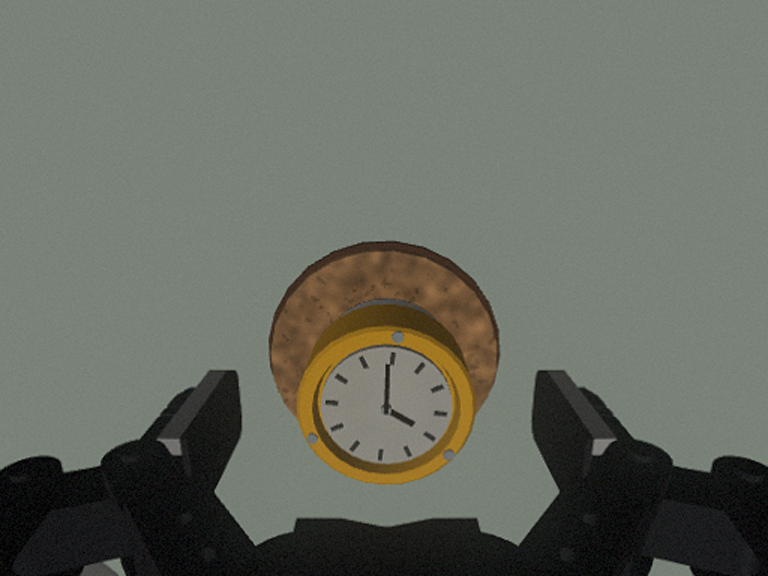

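```bash
python3 -m handwheel '[0,0,-3,0,0,0,0, 0,0,-4,0,0,0,0, 0,0,-4,0,0,0,0, 0,1,-3,0,0,0,0, 0.4,3.5,0,0,0,0,0, 0.4,4,0,0,0,0,0, 0.4,4,0,0,0,0,0, 0.4,4,0,0,0,0,0, 0.4,4,0,0,0,0,0, 0.4,4,0,0,0,0,0, 0.4,4,0,0,0,0,0, 0.4,4,0,0,0,0,0, 0.4,4,0,0,0,0,0, 0.4,4,0,0,0,0,0]'
```

```text
time: 9.83
position: [0.5282, -0.1067, 0.1734]
tool_rot: [[1.0, 0.015, -0.007], [0.015, -1.0, 0.003], [-0.007, -0.003, -1.0]]
force: [0.2, 0.2, -0.5]
opening: 1.002
```

```bash
python3 -m handwheel '[0.2,4,0,0,0.3,0,0, 0.2,4,0,0,0,0,0, 0.2,4,0,0,0,0,0, 0.2,4,0,0,0,0,0, 0.2,3,0,0,0,0,0, 0,0,0,0,0,0.5,0, 0,0,0,0,0,0,0]';python3 look.py w7
```

```text
time: 10.42
position: [0.5383, -0.313, 0.1703]
tool_rot: [[1.0, -0.004, -0.002], [-0.004, -1.0, 0.003], [-0.002, -0.003, -1.0]]
force: [-0.2, -0.4, 0.1]
opening: 0.997
```

View pics/w7.png

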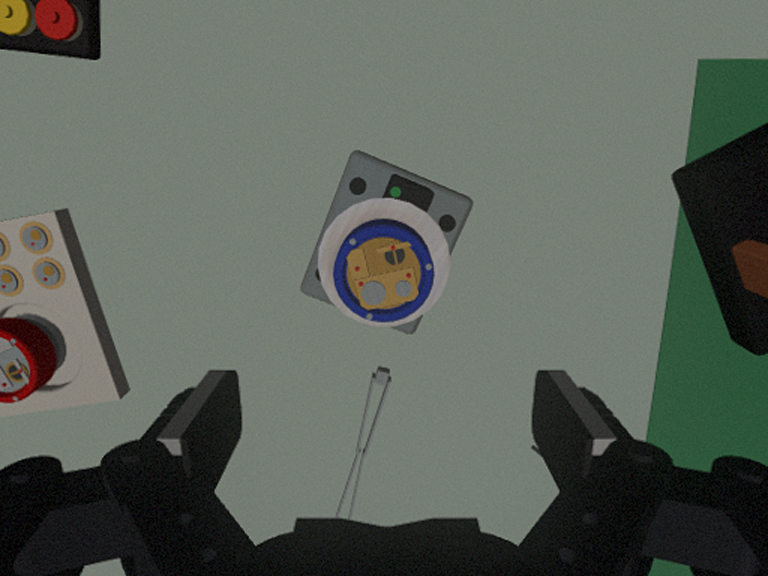

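Run:
```python
from h import *
import pickle
c=pickle.load(open("pics/w7.pkl","rb"));t=arm.read_camera("top")
for w,z,a in [((384.5/1.5,273/1.5),.076,(411.1,165.3)),((384/1.5,261/1.5),.0545,(407.1,166.9)),((15/1.5,363/1.5),.046,(293.7,195.3))]:
  print(np.round(plane(c,w,z),4),np.round(tri([ray(c,w),ray(t,a)])[0],4))
o=arm.get_obs();print(np.round(o["position"],4),np.round(o["tool_rot"],3).tolist())
```

```text
[ 0.5471 -0.3115  0.076 ] [ 0.5466 -0.3118  0.0757]
[ 0.548  -0.3111  0.0545] [ 0.5469 -0.312   0.0547]
[ 0.4842 -0.0882  0.046 ] [ 0.4817 -0.0805  0.0377]
[ 0.5384 -0.3116  0.1705] [[1.0, -0.001, -0.003], [-0.001, -1.0, 0.003], [-0.003, -0.003, -1.0]]
```

```bash
python3 -m handwheel '[0.6,0,3,0,0,0,0, 0,0,3,0,0,0,0, 0,0,1.5,0,0,0,0, 0,0,0,0,0,0,0, 0,0,0,0,0,0,0]'
```

```text
time: 10.93
position: [0.5463, -0.3049, 0.0958]
tool_rot: [[1.0, 0.007, 0.001], [0.007, -1.0, 0.001], [0.001, -0.001, -1.0]]
force: [0.3, 0.3, 0.8]
opening: 1.0
```

```bash
python3 -m handwheel '[0,0.6,1,0,0,0.4,0, 0,0,1.2,0,0,0,0, 0,0,0,0,0,0,0, 0,0,0,0,0,0,0]'
```

```text
time: 11.27
position: [0.5483, -0.3106, 0.0769]
tool_rot: [[1.0, 0.002, 0.006], [0.002, -1.0, -0.003], [0.006, 0.003, -1.0]]
force: [-0.5, -0.7, 0.5]
opening: 1.003
```

```bash
python3 -m handwheel '[-0.2,0.1,0.9,0,-0.5,0,0, 0,0,0.4,0,0,0,0, 0,0,0,0,0,0,0, 0,0,0,0,0,0,0]'
```

```text
time: 11.6
position: [0.5469, -0.3126, 0.065]
tool_rot: [[1.0, 0.002, -0.001], [0.002, -1.0, -0.006], [-0.001, 0.006, -1.0]]
force: [0.3, -0.1, -0.4]
opening: 1.001
```

```bash
python3 -m handwheel '[0,-0.1,0.6,0.3,0,0,0, 0,0,0,0,0,0,0, 0,0,0,0,0,0,0]' 60
```

```text
time: 11.85
position: [0.5471, -0.3118, 0.0589]
tool_rot: [[1.0, 0.002, -0.0], [0.002, -1.0, -0.001], [-0.0, 0.001, -1.0]]
force: [0.0, 0.1, -0.2]
opening: 0.998
```

```bash
python3 -m handwheel '[0,0,0,0,0,0,1, 0,0,0,0,0,0,1, 0,0,0,0,0,0,1, 0,0,0,0,0,0,1, 0,0,0,0,0,0,1, 0,0,0,0,0,0,1]' 70; python3 look.py w8
```

```text
time: 12.35
position: [0.5472, -0.3114, 0.0598]
tool_rot: [[1.0, 0.002, 0.0], [0.002, -1.0, -0.001], [0.0, 0.001, -1.0]]
force: [-0.1, 1.2, -1.3]
opening: 0.558
```

View pics/w8.png

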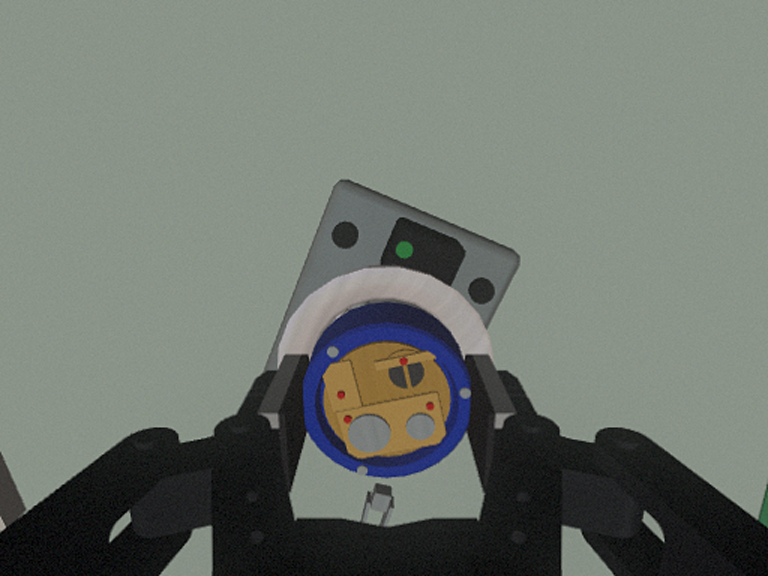

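```bash
python3 -m handwheel '[0,0,-1,0,0,0,1, 0,0,-1,0,0,0,1, 0,0,-1.5,0,0,0,1, 0,0,-2,0,0,0,1, 0,0,0,0,0,0,1]'
```

```text
time: 12.82
position: [0.5471, -0.3117, 0.1189]
tool_rot: [[1.0, 0.002, -0.0], [0.002, -1.0, -0.001], [-0.0, 0.001, -1.0]]
force: [0.4, -1.1, -0.3]
opening: 0.553
```

```bash
python3 -m handwheel '[0,-2,-0.5,0,0,0,1, 0.3,-4,0,0,0,0,1, 0.3,-4,0,0,0,0,1, 0.4,-4,0,0,0,0,1, 0.4,-4,0,0,0,0,1, 0.4,-4,0,0,0,0,1, 0.4,-4,0,0,0,0,1, 0.4,-4,0,0,0,0,1, 0.4,-4,0,0,0,0,1, 0.4,-4,0,0,0,0,1, 0.2,-3,0,0,0,0,1, 0,-1,0,0,0,0,1, 0,0,0,0,0,0,1, 0,0,0,0,0,0,1]';python3 look.py w9
```

```text
time: 13.98
position: [0.5842, 0.1223, 0.1251]
tool_rot: [[1.0, -0.003, 0.008], [-0.003, -1.0, -0.007], [0.009, 0.007, -1.0]]
force: [-0.4, -1.2, -1.5]
opening: 0.553
```

View pics/w9.png

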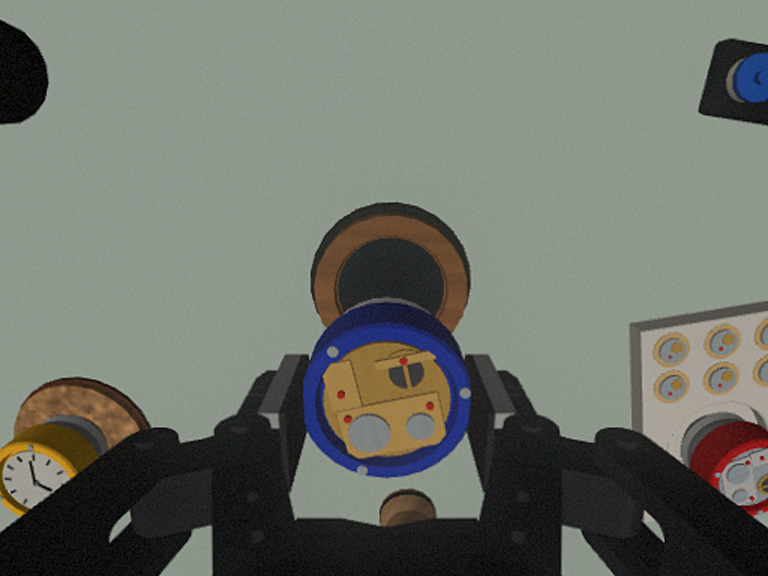

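Run:
```python
from h import *
import pickle
c=pickle.load(open("pics/w9.pkl","rb"))
for w in [(392,215),(392,238),(338,285),(446,285)]:
  print(np.round(plane(c,(w[0]/1.5,w[1]/1.5),.023),4))
o=arm.get_obs();print(np.round(o["position"],4),np.round(o["tool_rot"],3).tolist())
print(np.round(plane(c,(387/1.5,401/1.5),o["position"][2]+.0162),4))
```

```text
[0.6217 0.1191 0.023 ]
[0.6101 0.1191 0.023 ]
[0.5858 0.1469 0.023 ]
[0.5855 0.0913 0.023 ]
[0.5842 0.1218 0.1252] [[1.0, -0.004, 0.008], [-0.004, -1.0, -0.007], [0.008, 0.007, -1.0]]
[0.5842 0.1228 0.1414]
```

```bash
python3 -m handwheel '[-0.3,0.3,1.5,0.4,-0.5,0,1, 0,0,2.5,0,0,0,1, 0,0,1,0,0,0,1, 0,0,0,0,0,0,1, 0,0,0,0,0,0,1]'
```

```text
time: 14.45
position: [0.5828, 0.1108, 0.0752]
tool_rot: [[1.0, -0.012, 0.002], [-0.012, -1.0, -0.001], [0.002, 0.001, -1.0]]
force: [-0.0, 0.3, -1.1]
opening: 0.556
```

```bash
python3 -m handwheel '[0,-0.75,0.8,0,0,-0.7,1, 0,0,0.7,0,0,0,1, 0,0,0,0,0,0,1, 0,0,0,0,0,0,1]'
```

```text
time: 14.78
position: [0.5845, 0.1177, 0.0613]
tool_rot: [[1.0, -0.001, 0.006], [-0.001, -1.0, -0.001], [0.006, 0.001, -1.0]]
force: [-0.4, 0.4, -1.4]
opening: 0.554
```

```bash
python3 -m handwheel '[-0.4,0,0.7,0,-0.4,0,1, 0,0,0.4,0,0,0,1, 0,0,0,0,0,0,1, 0,0,0,0,0,0,1]'
```

```text
time: 15.12
position: [0.5803, 0.1181, 0.0499]
tool_rot: [[1.0, 0.0, -0.0], [0.0, -1.0, -0.001], [-0.0, 0.001, -1.0]]
force: [0.9, 0.4, -1.6]
opening: 0.549
```

Near the recess, now easing down in small rows to the expected contact at about 0.0438.

```bash
python3 -m handwheel '[0.1,0,0.4,0,0,0,1, 0,0,0,0,0,0,1, 0,0,0,0,0,0,1]';python3 -m handwheel '[0,0,0.2,0,0,0,1]'
```

```text
time: 15.37
position: [0.5816, 0.1181, 0.0457]
tool_rot: [[1.0, 0.0, 0.0], [0.0, -1.0, -0.001], [0.0, 0.001, -1.0]]
force: [1.1, 0.0, -1.2]
opening: 0.557
time: 15.45
position: [0.5818, 0.118, 0.0439]
tool_rot: [[1.0, 0.0, 0.001], [0.0, -1.0, -0.001], [0.001, 0.001, -1.0]]
force: [-0.0, -0.4, -1.1]
opening: 0.559
```

```bash
python3 -m handwheel '[0,0,0.1,0,0,0,1]';python3 -m handwheel '[0,0,0.1,0,0,0,1]'
```

```text
time: 15.53
position: [0.582, 0.1181, 0.0436]
tool_rot: [[1.0, 0.0, 0.002], [0.0, -1.0, -0.001], [0.002, 0.001, -1.0]]
force: [-4.6, -0.3, 12.7]
opening: 0.553
time: 15.62
position: [0.582, 0.1181, 0.0436]
tool_rot: [[1.0, 0.0, 0.002], [0.0, -1.0, -0.001], [0.002, 0.001, -1.0]]
force: [-4.1, -0.2, 11.4]
opening: 0.557
```

```bash
python3 -m handwheel '[0,0,0,0,0,0,0.3, 0,0,0,0,0,0,0.1, 0,0,0,0,0,0,0, 0,0,0,0,0,0,0, 0,0,0,0,0,0,0, 0,0,-2,0,0,0,0, 0,0,-4,0,0,0,0, 0,0,-4,0,0,0,0, 0,0,-2,0,0,0,0, 0,0,0,0,0,0,0, 0,0,0,0,0,0,0]' 40;python3 look.py w10
```

```text
time: 16.53
position: [0.5813, 0.118, 0.167]
tool_rot: [[1.0, -0.0, -0.001], [-0.0, -1.0, -0.001], [-0.001, 0.001, -1.0]]
force: [0.3, -0.1, -1.5]
opening: 1.001
```

View pics/w10.png

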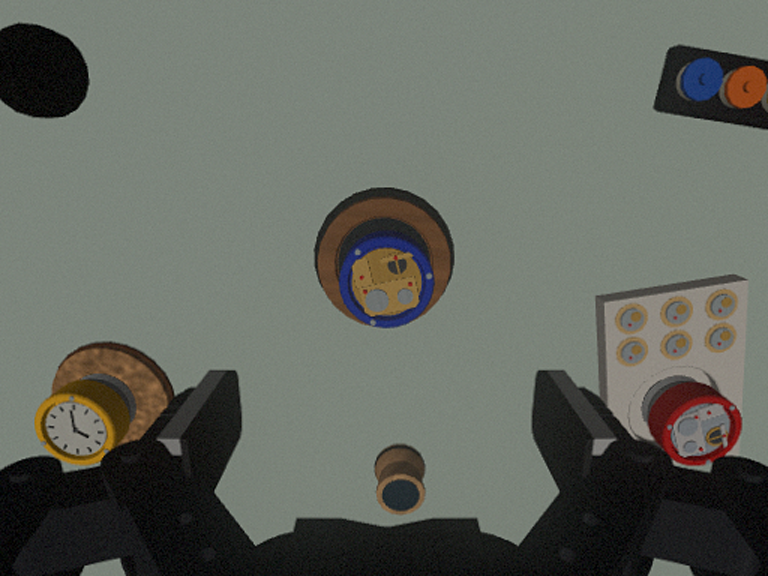

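```bash
python3 -m handwheel '[-1.5,3,0,0,0,0,0, -2,4,0,0,0,0,0, -2,4,0,0,0,0,0, -2,4,0,0,0,0,0, -1.6,3.3,0,0,0,0,0, -0.6,1,0,0,0,0,0, 0,0,0,0,0,0,0, 0,0,0,0,0,0,0]';python3 look.py w11
```

```text
time: 17.25
position: [0.4792, -0.0736, 0.1546]
tool_rot: [[1.0, 0.003, -0.021], [0.003, -1.0, 0.005], [-0.021, -0.005, -1.0]]
force: [0.1, 0.6, -0.2]
opening: 0.998
```

View pics/w11.png

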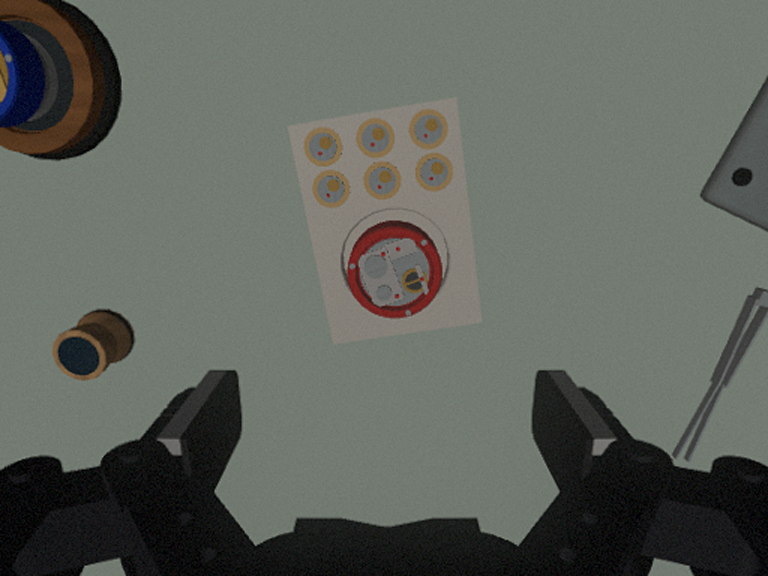

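Run:
```python
from h import *
import pickle
c=pickle.load(open("pics/w11.pkl","rb"));t=arm.read_camera("top")
print(np.round(c["T"][:3,3],4))
for w,z,a in [((394,272.5),.046,(293.7,195.3)),((395,208),.014,None),((341,262),.014,None),((449,262),.014,None)]:
  w=(w[0]/1.5-.17,w[1]/1.5-.17)
  print(np.round(plane(c,w,z),4), a and np.round(tri([ray(c,w),ray(t,a)])[0],4))
o=arm.get_obs();print(np.round(o["position"],4),np.round(o["tool_rot"],3).tolist())
```

```text
[ 0.5539 -0.0736  0.297 ]
[ 0.4826 -0.0764  0.046 ] [ 0.4828 -0.0775  0.0479]
[ 0.5116 -0.0771  0.014 ] None
[ 0.4798 -0.0456  0.014 ] None
[ 0.48  -0.109  0.014] None
[ 0.4797 -0.0727  0.1548] [[1.0, 0.005, -0.02], [0.005, -1.0, 0.005], [-0.02, -0.005, -1.0]]
```

```bash
python3 -m handwheel '[0.2,0.1,1.5,-0.3,1.1,0,0, 0,0,2.5,0,0,0,0, 0,0,2.5,0,0,0,0, 0,0,1,0,0,0,0, 0,0,0,0,0,0,0, 0,0,0,0,0,0,0]'
```

```text
time: 17.85
position: [0.4851, -0.0671, 0.076]
tool_rot: [[1.0, 0.015, 0.002], [0.015, -1.0, 0.0], [0.002, -0.0, -1.0]]
force: [-0.6, -0.1, -0.4]
opening: 0.999
```

```bash
python3 -m handwheel '[-0.2,1,0.8,0,0,0.8,0, 0,0,0.7,0,0,0,0, 0,0,0,0,0,0,0, 0,0,0,0,0,0,0]'
```

```text
time: 18.18
position: [0.4849, -0.0773, 0.0612]
tool_rot: [[1.0, 0.002, 0.005], [0.002, -1.0, -0.001], [0.005, 0.001, -1.0]]
force: [0.6, -0.6, 0.6]
opening: 1.002
```

```bash
python3 -m handwheel '[-0.3,0,1,0,-0.4,0,0, 0,0,1,0,0,0,0, 0,0,0,0,0,0,0, 0,0,0,0,0,0,0]'
```

```text
time: 18.52
position: [0.4819, -0.0777, 0.0405]
tool_rot: [[1.0, 0.001, -0.001], [0.001, -1.0, -0.002], [-0.001, 0.002, -1.0]]
force: [-0.6, 0.9, 0.7]
opening: 0.998
```

```bash
python3 -m handwheel '[0,0,1,0,0,0,0, 0,0,0,0,0,0,0, 0,0,0,0,0,0,0]'
```

```text
time: 18.77
position: [0.4821, -0.0779, 0.031]
tool_rot: [[1.0, 0.001, 0.0], [0.001, -1.0, -0.003], [0.0, 0.003, -1.0]]
force: [0.5, -0.2, 0.0]
opening: 0.998
```

```bash
python3 -m handwheel '[0,0,0.15,0,0,0,0, 0,0,0,0,0,0,1, 0,0,0,0,0,0,1, 0,0,0,0,0,0,1, 0,0,0,0,0,0,1, 0,0,0,0,0,0,1, 0,0,0,0,0,0,1]' 80;python3 look.py w12
```

```text
time: 19.35
position: [0.483, -0.0781, 0.0321]
tool_rot: [[1.0, 0.002, 0.003], [0.002, -1.0, -0.004], [0.003, 0.004, -1.0]]
force: [-0.5, -0.3, -0.9]
opening: 0.549
```

View pics/w12.png

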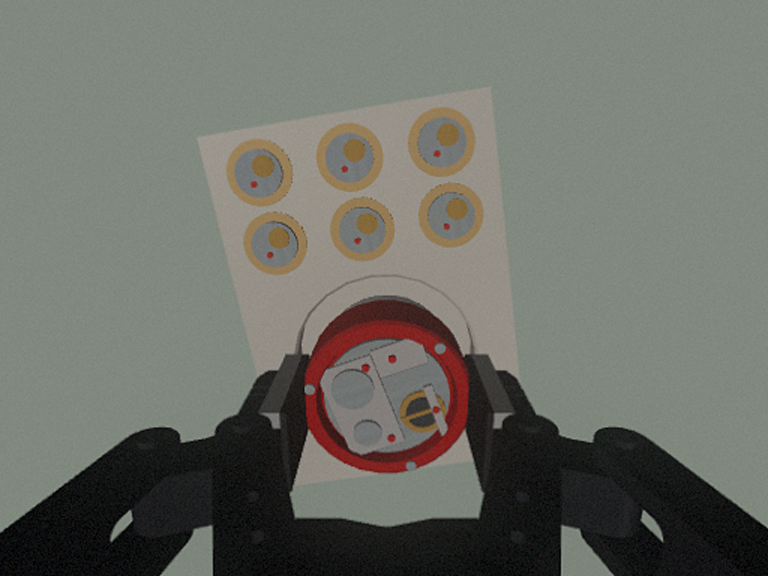

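```bash
python3 -m handwheel '[0,0,-1,0,0,0,1, 0,0,-3,0,0,0,1, 0,0,-4,0,0,0,1, 0,0,-2,0,0,0,1, 0,0,0,0,0,0,1]'
python3 - <<'E'
from h import *
import pickle
# bottom edge & sides of the ring top in camera frame, relative to tcp
P={"w8":((0.5472,-0.3114,.0598),.076,(387,477),(303,394),(471,394)),"w12":((.483,-.0781,.0321),.046,(387,473),(304,392),(470,392))}
for k,(p,z,*e) in P.items():
    c=pickle.load(open(f"pics/{k}.pkl","rb"))
    for w in e: print(k,np.round(plane(c,(w[0]/1.5-.17,w[1]/1.5-.17),z)-np.array(p),4))
E
```

```text
time: 19.82
position: [0.4813, -0.0773, 0.1338]
tool_rot: [[1.0, 0.001, -0.003], [0.001, -1.0, -0.001], [-0.003, 0.001, -1.0]]
force: [0.9, -0.0, -1.3]
opening: 0.545
w8 [-0.0256  0.0004  0.0162]
w8 [0.0025 0.0245 0.0162]
w8 [ 0.0024 -0.0236  0.0162]
w12 [-0.0259  0.0005  0.0139]
w12 [0.0018 0.0247 0.0139]
w12 [ 0.0017 -0.0236  0.0139]
```

```bash
python3 -m handwheel '[0.7,2.5,0,0,0,0,1, 1.1,4,0,0,0,0,1, 1.1,4,0,0,0,0,1, 1.1,4,0,0,0,0,1, 1.1,4,0,0,0,0,1, 0.9,2.5,0,0,0,0,1, 0.3,0.8,0,0,0,0,1, 0,0,0,0,0,0,1, 0,0,0,0,0,0,1]';python3 look.py w13
```

```text
time: 20.57
position: [0.5435, -0.3011, 0.1233]
tool_rot: [[1.0, 0.004, -0.012], [0.004, -1.0, 0.006], [-0.012, -0.006, -1.0]]
force: [-1.1, 0.1, -0.6]
opening: 0.551
```

View pics/w13.png

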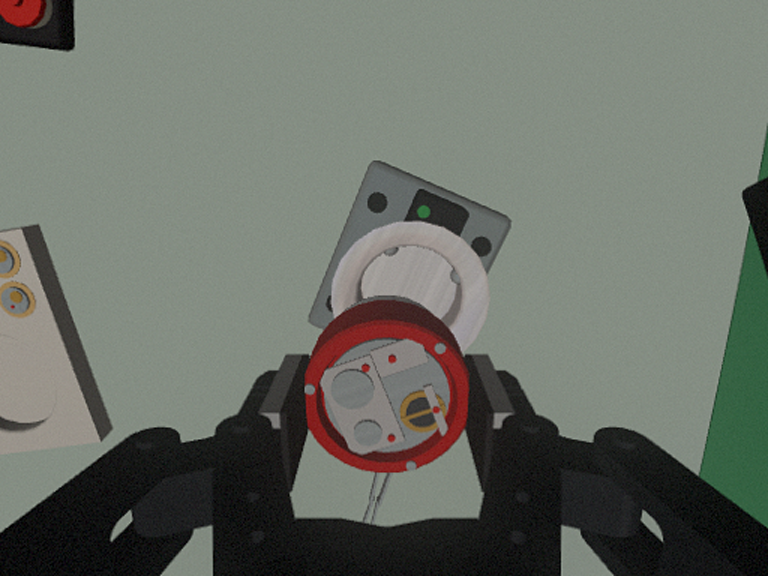

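Red held level, the stand's open nest is free ahead of it (mouth about (410,285)). Levelling and centring on the recorded stand position.

```bash
python3 -m handwheel '[0.3,1,1,-0.3,0.6,0,1, 0,0,1,0,0,0,1, 0,0,0,0,0,0,1, 0,0,0,0,0,0,1]'; python3 -m handwheel '[0,0,0,0,0,0,1]'
```

```text
time: 20.95
position: [0.5456, -0.3044, 0.102]
tool_rot: [[1.0, 0.009, -0.004], [0.009, -1.0, 0.004], [-0.004, -0.004, -1.0]]
force: [-0.1, 0.4, -0.9]
opening: 0.548
time: 21.03
position: [0.5454, -0.3032, 0.1021]
tool_rot: [[1.0, 0.01, -0.004], [0.01, -1.0, 0.004], [-0.004, -0.005, -1.0]]
force: [0.3, 0.4, -1.2]
opening: 0.549
```

```bash
python3 -m handwheel '[0.2,0.8,0,-0.25,0.2,0.5,1, 0,0,0,0,0,0,1, 0,0,0,0,0,0,1]'
```

```text
time: 21.28
position: [0.5482, -0.3107, 0.1035]
tool_rot: [[1.0, 0.002, 0.001], [0.002, -1.0, -0.001], [0.001, 0.001, -1.0]]
force: [-0.2, -0.4, -1.4]
opening: 0.554
```

```bash
python3 -m handwheel '[-0.1,0.1,1,0,0,0,1, 0,0,0.8,0,0,0,1, 0,0,0,0,0,0,1, 0,0,0,0,0,0,1]'
```

```text
time: 21.62
position: [0.547, -0.3121, 0.0838]
tool_rot: [[1.0, 0.002, 0.001], [0.002, -1.0, -0.002], [0.001, 0.002, -1.0]]
force: [1.9, -0.0, -1.2]
opening: 0.552
```

```bash
python3 -m handwheel '[0,-0.07,0.9,0.1,0,0,1, 0,0,0,0,0,0,1, 0,0,0,0,0,0,1]'
```

```text
time: 21.87
position: [0.5469, -0.3112, 0.0734]
tool_rot: [[1.0, 0.002, 0.001], [0.002, -1.0, 0.001], [0.001, -0.001, -1.0]]
force: [-0.3, 0.2, -0.6]
opening: 0.553
```

```bash
python3 -m handwheel '[0,0,0.4,0,0,0,1, 0,0,0,0,0,0,1]';python3 -m handwheel '[0,0,0.2,0,0,0,1]';python3 -m handwheel '[0,0,0.2,0,0,0,1]'
```

```text
time: 22.03
position: [0.547, -0.3112, 0.0691]
tool_rot: [[1.0, 0.002, 0.001], [0.002, -1.0, 0.001], [0.001, -0.001, -1.0]]
force: [-0.2, 0.9, -0.2]
opening: 0.547
time: 22.12
position: [0.5472, -0.3114, 0.0676]
tool_rot: [[1.0, 0.002, 0.002], [0.002, -1.0, 0.0], [0.002, -0.0, -1.0]]
force: [0.3, -1.1, 1.8]
opening: 0.545
time: 22.2
position: [0.5473, -0.3115, 0.0657]
tool_rot: [[1.0, 0.002, 0.002], [0.002, -1.0, -0.0], [0.002, 0.0, -1.0]]
force: [0.0, 0.3, 1.2]
opening: 0.551
```

```bash
for i in 1; do python3 -m handwheel '[0,0,0.2,0,0,0,1]';python3 -m handwheel '[0,0,0.2,0,0,0,1]';python3 -m handwheel '[0,0,0.15,0,0,0,1]'; done
```

```text
time: 22.28
position: [0.5474, -0.3116, 0.0637]
tool_rot: [[1.0, 0.002, 0.002], [0.002, -1.0, -0.001], [0.002, 0.001, -1.0]]
force: [-0.1, -0.2, -1.7]
opening: 0.549
time: 22.37
position: [0.5473, -0.3115, 0.0616]
tool_rot: [[1.0, 0.002, 0.002], [0.002, -1.0, -0.0], [0.002, 0.0, -1.0]]
force: [-4.0, 5.2, 24.2]
opening: 0.548
time: 22.45
position: [0.5475, -0.3115, 0.0616]
tool_rot: [[1.0, 0.002, 0.003], [0.002, -1.0, -0.001], [0.003, 0.001, -1.0]]
force: [-5.6, 5.6, 24.4]
opening: 0.547
```

```bash
python3 -m handwheel '[0,0,0,0,0,0,0.3, 0,0,0,0,0,0,0.1, 0,0,0,0,0,0,0, 0,0,0,0,0,0,0, 0,0,0,0,0,0,0, 0,0,-2,0,0,0,0, 0,0,-4,0,0,0,0, 0,0,-4,0,0,0,0, 0,0,-1,0,0,0,0, 0,0,0,0,0,0,0, 0,0,0,0,0,0,0]' 40;python3 look.py w14
python3 - <<'E'
from h import *
s=arm.read_camera("scene")["img"][...,::-1]
cv2.imwrite("pics/s3.png",cv2.resize(s[210:320,130:260],None,fx=5,fy=5,interpolation=cv2.INTER_CUBIC))
E
```

```text
time: 23.37
position: [0.5467, -0.311, 0.1737]
tool_rot: [[1.0, 0.002, -0.0], [0.002, -1.0, 0.002], [-0.0, -0.002, -1.0]]
force: [-0.3, 0.8, -0.7]
opening: 0.997
```

View pics/w14.png

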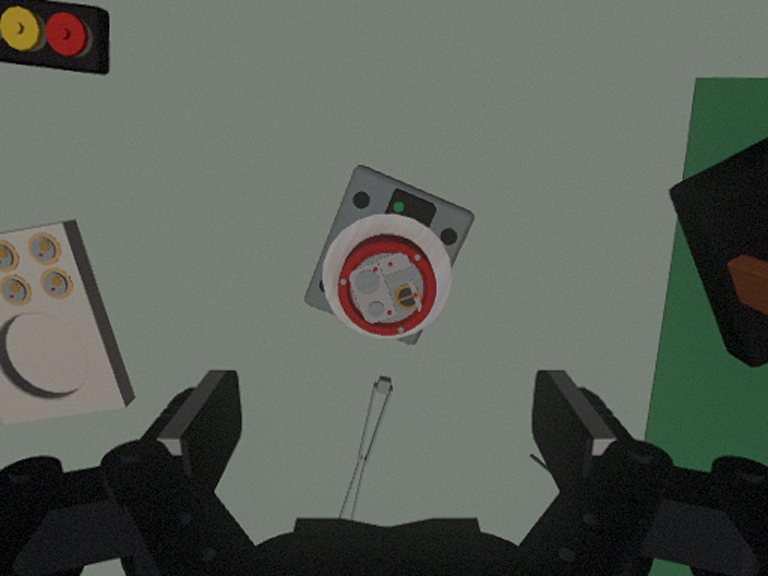

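View pics/s3.png

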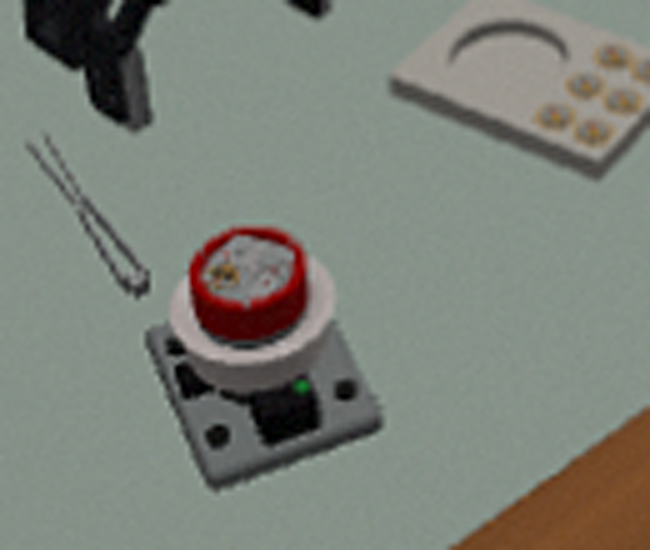

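```bash
python3 -m handwheel '[-0.2,-3,0,0,0,0,0, -0.4,-4,0,0,0,0,0, -0.4,-4,0,0,0,0,0, -0.4,-4,0,0,0,0,0, -0.4,-4,0,0,0,0,0, -0.4,-4,0,0,0,0,0, -0.4,-4,0,0,0,0,0, -0.4,-4,0,0,0,0,0, -0.4,-4,0,0,0,0,0, -0.4,-4,0,0,0,0,0, -0.4,-4,0,0,0,0,0, -0.4,-4,0,0,0,0,0, -0.4,-4,0,0,0,0,0, -0.4,-4,0,0,0,0,0, -0.4,-4,0,0,0,0,0, 0,-2,0,0,0,0,0, 0,0,0,0,0,0,0, 0,0,0,0,0,0,0]';python3 look.py w15
```

```text
time: 24.97
position: [0.4737, 0.3208, 0.1492]
tool_rot: [[0.999, -0.004, -0.051], [-0.003, -1.0, 0.008], [-0.051, -0.008, -0.999]]
force: [-1.0, -0.3, -0.7]
opening: 0.998
```

View pics/w15.png

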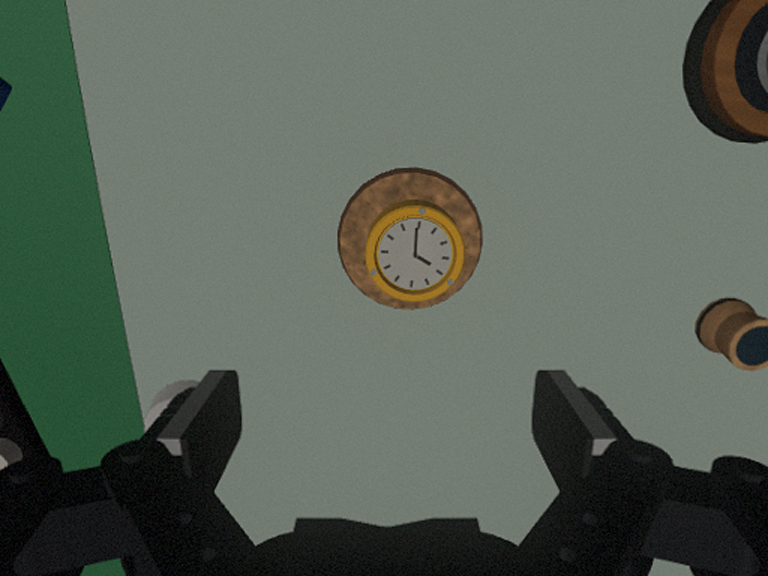

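```bash
python3 - <<'E'
from h import *
import pickle
c=pickle.load(open("pics/w15.pkl","rb"));t=arm.read_camera("top");cv2.imwrite("pics/t3.png",t["img"][...,::-1])
w=(415/1.5-.17,254/1.5-.17)
print(np.round(plane(c,w,.05),4))
E
python3 -m handwheel '[1,1,1,-0.4,2.9,0,0, 0,0,1.5,0,0,0,0, 0,0,0,0,0,0,0, 0,0,0,0,0,0,0]'
```

```text
[0.4864 0.3078 0.05  ]
time: 25.4
position: [0.4852, 0.3041, 0.123]
tool_rot: [[1.0, -0.012, 0.001], [-0.012, -1.0, -0.001], [0.001, 0.001, -1.0]]
force: [0.7, -0.1, -0.7]
opening: 1.0
```

```bash
python3 -m handwheel '[0,-0.3,1.5,0,0,-0.6,0, 0,0,2.5,0,0,0,0, 0,0,0.5,0,0,0,0, 0,0,0,0,0,0,0, 0,0,0,0,0,0,0]'; python3 look.py w16
```

```text
time: 25.82
position: [0.4881, 0.3043, 0.0809]
tool_rot: [[1.0, -0.006, 0.005], [-0.006, -1.0, 0.001], [0.005, -0.001, -1.0]]
force: [-0.1, -0.2, 0.9]
opening: 1.0
```

View pics/w16.png

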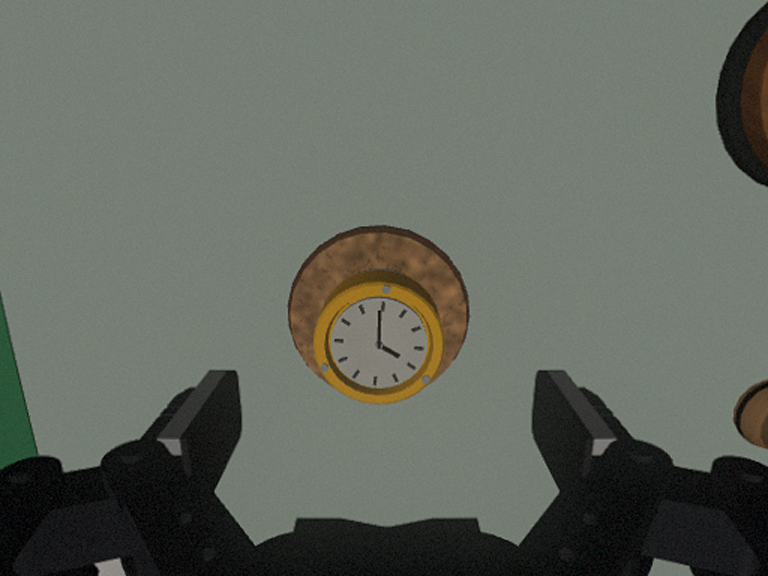

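Yellow stands upright on the pad, top centred near (378,342); small corrections and down.

```bash
python3 -m handwheel '[-0.2,-0.3,1.2,0,-0.4,-0.4,0, 0,0,1.5,0,0,0,0, 0,0,0.5,0,0,0,0, 0,0,0,0,0,0,0, 0,0,0,0,0,0,0]'
```

```text
time: 26.28
position: [0.4879, 0.3087, 0.0508]
tool_rot: [[1.0, 0.002, 0.004], [0.002, -1.0, 0.004], [0.004, -0.004, -1.0]]
force: [-0.1, 0.6, 0.0]
opening: 0.999
```

```bash
python3 -m handwheel '[-0.2,0.1,1,-0.2,-0.3,0,0, 0,0,0.7,0,0,0,0, 0,0,0,0,0,0,0, 0,0,0,0,0,0,0]'
```

```text
time: 26.62
position: [0.4862, 0.308, 0.0333]
tool_rot: [[1.0, 0.002, -0.0], [0.002, -1.0, 0.0], [-0.0, -0.0, -1.0]]
force: [-0.1, -0.1, -0.8]
opening: 1.004
```

```bash
python3 -m handwheel '[0,0,0,0,0,0,1, 0,0,0,0,0,0,1, 0,0,0,0,0,0,1, 0,0,0,0,0,0,1, 0,0,0,0,0,0,1, 0,0,0,0,0,0,1]' 60;python3 look.py w17
```

```text
time: 27.12
position: [0.4866, 0.3081, 0.0343]
tool_rot: [[1.0, 0.002, 0.001], [0.002, -1.0, 0.001], [0.001, -0.001, -1.0]]
force: [-0.5, -0.3, -1.3]
opening: 0.556
```

View pics/w17.png

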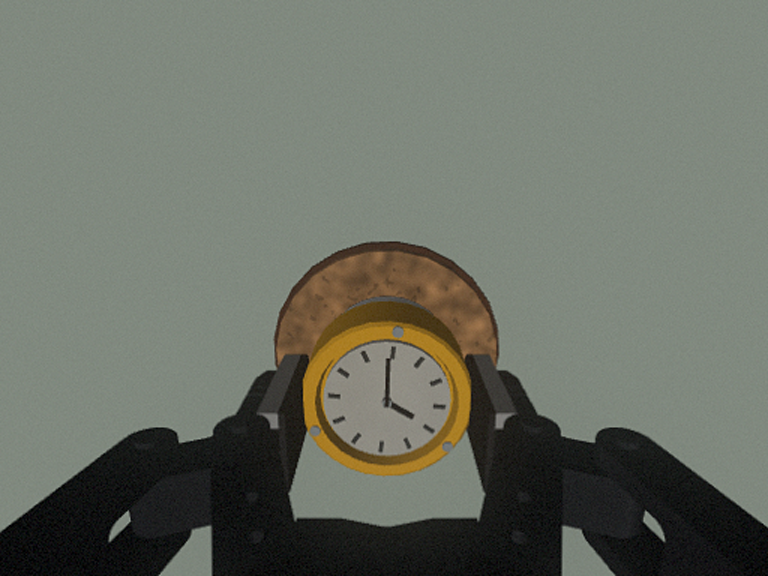

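```bash
python3 -m handwheel '[0,0,-1,0,0,0,1, 0,0,-3,0,0,0,1, 0,0,-4,0,0,0,1, 0,0,-2.5,0,0,0,1, 0,2.5,0,0,0,0,1, 0,4,0,0,0,0,1, 0,4,0,0,0,0,1, 0,4,0,0,0,0,1, 0,4,0,0,0,0,1, 0,4,0,0,0,0,1, 0,4,0,0,0,0,1, 0,4,0,0,0,0,1, 0,4,0,0,0,0,1, 0,2.5,0,0,0,0,1, 0,0.8,0,0,0,0,1, 0,0,0,0,0,0,1, 0,0,0,0,0,0,1]'
```

```text
time: 28.58
position: [0.4867, -0.0851, 0.1545]
tool_rot: [[1.0, 0.006, 0.011], [0.006, -1.0, -0.001], [0.01, 0.001, -1.0]]
force: [-0.2, 0.9, -0.7]
opening: 0.557
```

```bash
python3 -m handwheel '[-0.6,-0.6,1,0,-0.6,0.3,1, 0,0,1.5,0,0,0,1, 0,0,0,0,0,0,1, 0,0,0,0,0,0,1]';python3 look.py w18
```

```text
time: 28.92
position: [0.4808, -0.0737, 0.1303]
tool_rot: [[1.0, 0.006, 0.001], [0.006, -1.0, -0.0], [0.001, 0.0, -1.0]]
force: [0.0, -0.9, -0.2]
opening: 0.558
```

View pics/w18.png

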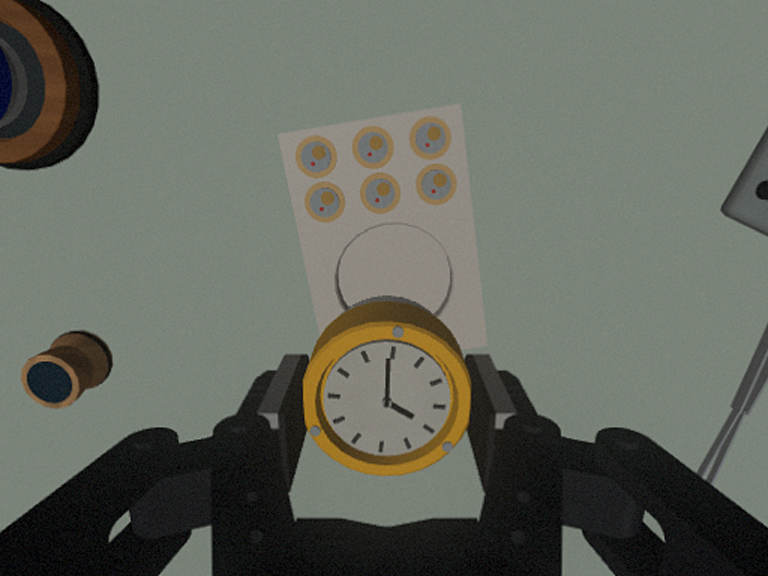

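```bash
python3 - <<'E'
from h import *
import pickle
c=pickle.load(open("pics/w18.pkl","rb"))
for w in [(394,223),(336,278),(452,278)]:
  print(np.round(plane(c,(w[0]/1.5-.17,w[1]/1.5-.17),.014),4))
print(np.round(arm.get_obs()["position"],4))
E
python3 -m handwheel '[0,0.4,1,0,0,0.3,1, 0,0,2.5,0,0,0,1, 0,0,2,0,0,0,1, 0,0,0,0,0,0,1, 0,0,0,0,0,0,1]'
```

```text
[ 0.5115 -0.077   0.014 ]
[ 0.4814 -0.0458  0.014 ]
[ 0.4817 -0.1087  0.014 ]
[ 0.4807 -0.0736  0.1303]
time: 29.38
position: [0.4838, -0.0754, 0.0783]
tool_rot: [[1.0, 0.006, 0.009], [0.006, -1.0, -0.003], [0.009, 0.003, -1.0]]
force: [0.7, -0.2, -0.9]
opening: 0.557
```

Pocket centre (0.4805, -0.0775). Centring, then down; contact expected at 0.0303.

```bash
python3 -m handwheel '[-0.3,0.2,1.2,0.2,-0.5,0.3,1, 0,0,1.2,0,0,0,1, 0,0,0,0,0,0,1, 0,0,0,0,0,0,1]'
```

```text
time: 29.72
position: [0.4827, -0.0778, 0.0566]
tool_rot: [[1.0, 0.001, 0.005], [0.001, -1.0, -0.001], [0.005, 0.001, -1.0]]
force: [0.2, 0.1, -1.3]
opening: 0.556
```

```bash
python3 -m handwheel '[-0.3,0,1,0,-0.4,0,1, 0,0,0.7,0,0,0,1, 0,0,0,0,0,0,1, 0,0,0,0,0,0,1]'
```

```text
time: 30.05
position: [0.4801, -0.0783, 0.0396]
tool_rot: [[1.0, 0.001, -0.001], [0.001, -1.0, -0.003], [-0.001, 0.003, -1.0]]
force: [0.4, 0.1, -0.7]
opening: 0.559
```

```bash
python3 -m handwheel '[0,0,0.6,0,0,0,1, 0,0,0,0,0,0,1, 0,0,0,0,0,0,1]';python3 -m handwheel '[0,0,0.25,0,0,0,1]'
```

```text
time: 30.3
position: [0.4803, -0.0784, 0.0332]
tool_rot: [[1.0, 0.001, -0.0], [0.001, -1.0, -0.003], [-0.0, 0.003, -1.0]]
force: [0.1, 0.3, -1.3]
opening: 0.56
time: 30.38
position: [0.4805, -0.0785, 0.0309]
tool_rot: [[1.0, 0.001, 0.0], [0.001, -1.0, -0.003], [0.0, 0.003, -1.0]]
force: [0.1, 0.9, -1.5]
opening: 0.562
```

```bash
python3 -m handwheel '[0,0,0.1,0,0,0,1]';python3 -m handwheel '[0,0,0.1,0,0,0,1]'
```

```text
time: 30.47
position: [0.4807, -0.0785, 0.0301]
tool_rot: [[1.0, 0.0, 0.001], [0.0, -1.0, -0.003], [0.001, 0.003, -1.0]]
force: [-3.2, 1.7, 12.9]
opening: 0.558
time: 30.55
position: [0.4807, -0.0785, 0.03]
tool_rot: [[1.0, 0.001, 0.001], [0.001, -1.0, -0.003], [0.001, 0.003, -1.0]]
force: [-5.5, 1.6, 23.6]
opening: 0.558
```

```bash
python3 -m handwheel '[0,0,0,0,0,0,0.3, 0,0,0,0,0,0,0.1, 0,0,0,0,0,0,0, 0,0,0,0,0,0,0, 0,0,0,0,0,0,0, 0,0,-2,0,0,0,0, 0,0,-4,0,0,0,0, 0,0,-4,0,0,0,0, 0,0,-4,0,0,0,0, 0,0,-2,0,0,0,0, 0,0,0,0,0,0,0, 0,0,0,0,0,0,0]';python3 look.py w19;python3 - <<'E'
from h import *
s=arm.read_camera("scene")["img"][...,::-1];t=arm.read_camera("top")["img"][...,::-1]
cv2.imwrite("pics/s4.png",cv2.resize(s[150:310,150:340],None,fx=4.2,fy=3.7,interpolation=cv2.INTER_CUBIC))
cv2.imwrite("pics/t4.png",cv2.resize(t[100:260,90:430],None,fx=2.3,fy=2.3,interpolation=cv2.INTER_CUBIC))
E
```

```text
time: 31.55
position: [0.48, -0.0779, 0.1967]
tool_rot: [[1.0, 0.0, -0.001], [0.0, -1.0, -0.002], [-0.001, 0.002, -1.0]]
force: [0.6, 0.1, -0.8]
opening: 1.0
```

View pics/w19.png

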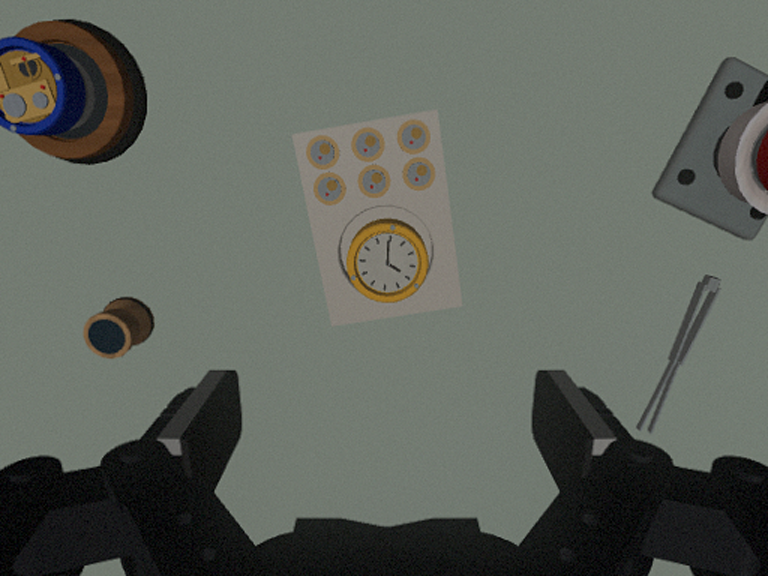

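View pics/s4.png

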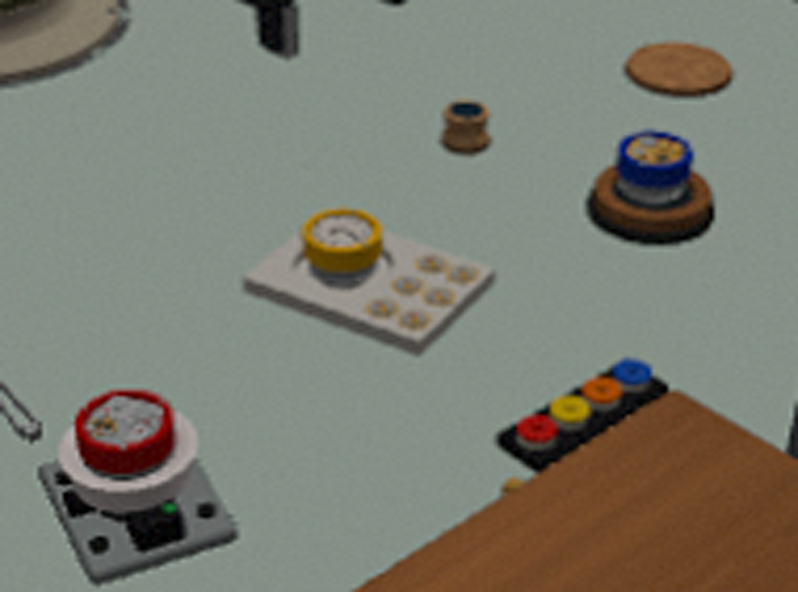

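View pics/t4.png

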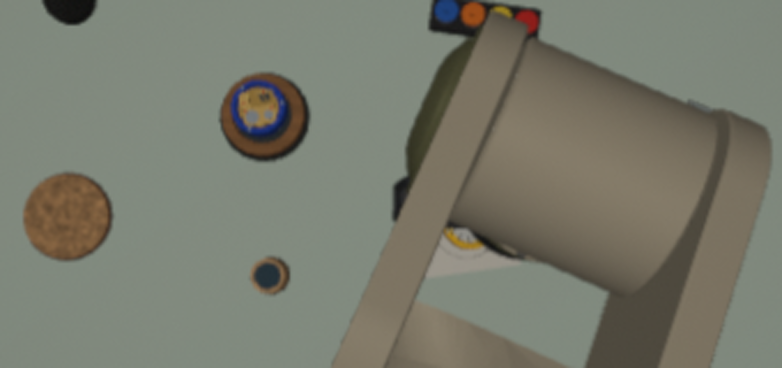

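All three stand upright in their new places, the pad is free, and the loupe and tweezers are where they were. Arm clear at z≈0.2; handing in.

```bash
python3 -c "
from plant import arm
print(arm.sign_off(), arm.get_obs()['time'])"
```

```text
the job is handed in; nothing more can be done
the job is handed in; nothing more can be done
```

All three holders are at their next stations and the job is handed in at about 32 s of the 96 s allowed.

- **Order:** I parked yellow on the cork pad, then moved blue from the stand to the turntable, red from the tray pocket to the stand, and yellow from the pad to the pocket. With one parking place, red had to leave the pocket before yellow could go in, so yellow finished last.
- **Blue and yellow:** each reached the floor of its place at the predicted height to within about 0.3 mm, with contact forces of about 13 N for blue and 24 N for yellow. The last pictures show both upright and centred.
- **Red:** it was pushed straight down until it stopped hard at about 24 N, 0.5 mm below the height I predicted for fully home. In the scene picture its ring sits at the same image height as blue's did when clicked in. I felt no clear 8 N snap on the way (the readings rose only a few newtons before the hard stop), so "home" rests on the height and the pictures.
- **Loupe, tweezers, pad:** the loupe and the tweezers lie where they were at the start, by eye in the pictures, and the pad is free again.
- **One rough moment:** while parking yellow I pressed it onto the pad with up to about 62 N at the wrist for two rows, because I missed the first contact. I backed off and set it down again, at about 25 N; it stayed upright, and the 120 N wrist limit was not reached. The force went through the held part, not the gripper's body.

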